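# Lock the grow-lamp dimmer and roll it to its mark

### The arm

A 6-joint arm with a two-finger parallel gripper is mounted at the origin on the work surface. World frame = base frame: x ahead of the robot, y to its left, z up, the work surface at z = 0. Lengths are in m, angles in rad, forces in N, time in s.
With the tool pointing down it reaches from about 0.375 to 0.975 m from the base axis. Payload 3.8 kg.
Tool frame: the origin (TCP) lies at the very end of the fingers, on their centre line; the grasp point (between the pads) lies behind it (bot.tcp_to_grasp is the y of the grasp point in the tool frame, in m); y points along the fingers, z is the direction in which the jaws open and shut, and the axes are right-handed (so a half turn about y gives the same grasp; the last joint's range is limited). The gripper opens to 85 mm and grips with 20 to 120 N. Pads are 22 mm wide; open, the fingers measure 114 mm over their backs; the gripper's body (76 mm by 85 mm) begins 54 mm behind the grasp point. The pads swing forward as they close: fully open they stand 13 mm farther back than shut.
Start: joints at [-1.254, 0.264, 1.604, -0, 1.274, -0.037], TCP at [0.234, -0.633, 0.199] pointing down, gripper open.
Joint ranges: [-2.63, 2.63], [-0.94, 2.18], [0.31, 2.57], [-1.31, 4.45], [0, 2.66], [-2.55, 2.55]. Speed limits (rad/s): [2.57, 2.57, 3.14, 3.14, 3.14, 3.14].

### API

Orientations are given as a rotation vector (axis times angle).
In Python, from workcell import bot, optics, workorder gives the robot as it stands.
- The arm moves only by the shell command python3 -m handwheel 'ROWS' [FORCE]. ROWS is JSON, a list of rows, each a list of 7 numbers: the shift along the tool's x, y, z in m, then the turn, a rotation vector about the tool's x, y, z in rad, then the opening, from 0 (shut) to 1 (fully open). A call has 1 to 8 rows; each row shifts and turns the commanded pose from where the row before left it, along the tool's axes as they then stand; what a row does not reach is not made up. A row lasts 1/8 s, in which the tool goes at most 62.5 mm and 10.7 degrees, less where a joint would pass 70% of its speed; a pose out of reach is approached as far as the arm can. A call with a gripper value outside its range is refused whole. The fingers move at their own pace and stop on an object; FORCE is the grip in N (left out, the last holds). Time passes only in rows, so rows that do not move let the fingers close. It gives the time, the measured TCP pose, the force and the opening at its end, in the units of the state.
- bot.read_state(): the state, without advancing time (a new reading comes with each control period).
- optics.read_camera(name): name is "side" or "top"; returns a dict with "image" (384x512x3 uint8, red, green, blue), "z_map" (384x512 float32, m along the optical axis (not along the pixel's ray), 0 where there is no reading), "mtx" (3x3 intrinsics, pixels), "world_from_camera" (4x4, takes a point from camera to world coordinates). Camera axes: x right, y down, z forward; pixel columns grow to the right and rows downward; lengths in m; the calibration is good to about 2 mm. A picture is of the moment at which its call begins.
- workorder.finish_job(): hands the job in, once; it reports no verdict.
The state is a dict: "time": time; "q": joint angles; "joint_vel": joint speeds; "joint_torque": joint torques, N m; "tool_pos": TCP position; "tcp_rot": TCP orientation; "wrist_force": force on the tool from outside, world axes, zero at the start; "torque": the same for the moment, N m; "width": opening from 0.0 (shut) to 1.0 (fully open).
Only numpy, scipy, OpenCV 4.12 (cv2) and the standard library are available. Lean on these libraries where they do the work, as an engineer would, in place of code of your own. Each camera call takes 0.05 s, during which the arm holds its last target.

### The job

Turn the orange cam lock clockwise until it has drawn the grow-lamp's dimmer box fully tight, and only then roll the knurled thumbwheel under the shelf with a fingertip, click by click, until its white line rests opposite the red pointer (the seventh click from off). Leave the box locked and do not disturb the pots and tools around it.

Things in the scene. Friction and masses are not known exactly. Their poses are not given: they have to be found in the camera images.
- console: Aluminium bracket console fixed to the ledge: base plate 120 x 350 x 10 mm (its x by its y). Origin: on the ledge, under the middle of the thumbwheel's axle while the dimmer box is loose. z up; y runs from the cam lock (axis at y = -140 mm) past the dimmer box (y = -55 to +55) to the shelf post (22 mm thick, x = -45, y = +115); x is along the wheel's axle.
- shelf_edge (a point): Middle of the lower -y edge of the aluminium shelf over the wheel, at console x = -45, y = -14, z = 175 mm. The shelf is 12 mm thick, console x -105 to +15, y -14 to +155 mm. It stops an upright tool from reaching the wheel: lean the tool about 40 deg, body on the console's -y side, fingertip pointing down and toward +y. Axes as the console's.
- cam (a joint): Cam lock angle, rad, 0 to 1.5 (stop), stays where left; grows clockwise seen from above. At value q the orange bar's length lies at 0.9 - q (rad, counter-clockwise from above) from the console's x. From about 0.4 to 1.25 its spiral ridge draws the stud head in by about 6.5 mm; beyond 1.25 it dwells and holds. Turning takes under 0.1 N m.
- cam_grip (a point): On the cam's vertical axis, 75 mm above the ledge, where to grip: 10 mm under the top of an orange bar 38 long x 12 wide x 34 mm high (z = 51 to 85 mm). Its x axis lies along the bar, z up. Below it a steel disc, 54 mm across, with a ridge (top z = 44 mm). Clear 70 mm all around at this height.
- dimmer_box (a joint): Draw of the white dimmer box (70 x 110 mm, 36 high, top at z = 50 mm) along the console's -y, m: 0 = sprung out, loose; about 0.0065 = drawn tight. A steel stud with a head (z = 42 mm) reaches from the box to the cam. A spring (under 5 N) pushes the box back unless the cam holds it.
- dimmer_wheel (a joint): Thumbwheel angle, rad, 0 (off) to 3.142; clicks into a detent every 0.314 (18 deg). Grows as the top of the wheel rolls toward the console's -y (out from under the shelf, toward the cam). Seventh click = 2.199 = white line at the red pointer. A click needs about 1 N at the rim; when the finger lifts the wheel settles in the nearest detent.
- wheel_axle (a point): Middle of the wheel's axle (along the console's x), 70 mm above the ledge; moves with the box. Wheel black, knurled (40 ribs), outer radius 33.5 mm, 15 mm wide; white cheeks of 18 mm radius flank it out to 14 mm either side; the rim is bare above z = 50 mm. It rolls by friction: press on the rim with a few N (up to 20 N is harmless) and move along it.
- wheel_mark (a point): The outer end of the 5 mm wide white line on the wheel's edge and face, at radius 33.5 mm; turns with the wheel.
- wheel_pointer (a point): Outer tip of the red pointer on the cheek, 18.5 mm from the axle, 50 deg from the top toward the console's -y. Fixed to the box.
- pot_a: Loose clay pot of chives, 90 mm wide, 85 high, leaves about 110 mm above; origin under its middle. Bystander.
- pot_b: Loose clay pot of chives, 80 mm wide, 75 high; origin under its middle. Bystander.
- pot_c: Loose clay pot of chives, 84 mm wide, 80 high; origin under its middle. Bystander.
- pot_shelf: Small loose clay pot, 68 mm wide, 60 high, standing on the console's shelf; origin under its middle. Bystander.
- bulb: Pink silicone watering bulb standing upright, 72 mm wide, 115 high; origin under its middle. Bystander.
- beaker: Empty glass measuring beaker, 66 mm wide, 90 high; origin under its middle. Bystander.
- rake: Steel hand rake with wooden handle lying flat, about 260 mm long, 70 wide, 24 high; origin under its middle. Bystander.

How it is judged:
By the outcome, as a careful person would: the job done as asked, in the order asked, and still so for the second after the job is handed in, with the robot touching nothing.
It also fails if it takes over 54 s, if anything falls off the work surface, if the arm or the gripper's body presses on something with over 40 N, if the wrist force passes 120 N, or if a joint passes its speed limit or range.

## Working session

There is one attempt and no reset: what is moved stays moved. The work goes in short steps, Python scripts to look and compute and a shell command to move; the robot and the scene stay as the last step left them, time stands still between calls to the robot, and variables do not carry over. Pictures are saved under pics/ and viewed, and the job is handed in when it is done.

```bash
ls; mkdir -p pics; python3 - <<'E'
from workcell import bot, optics, workorder
import cv2,numpy as np
print(bot.read_state(), bot.tcp_to_grasp)
for n in("side","top"):
    c=optics.read_camera(n); cv2.imwrite(f"pics/{n}0.png",c["image"][:,:,::-1]); np.savez(f"{n}0.npz",**c)
    print(n,c["mtx"],c["world_from_camera"])
E
```

```text
pics
{'time': 0.0, 'q': array([-1.25390100e+00,  2.64745841e-01,  1.60536660e+00,  2.20166005e-05,
        1.27371519e+00, -3.68966949e-02]), 'joint_vel': array([ 1.29618554e-04, -2.51385188e-04, -4.24145496e-05, -1.19535242e-04,
        1.08979513e-03, -1.60078634e-03]), 'joint_torque': array([ 1.01563401e-03, -5.15110338e+01, -3.67314327e+01, -2.25904555e-04,
        1.29228106e-02, -1.78079716e-05]), 'tool_pos': array([ 0.23361572, -0.63242625,  0.19737104]), 'tcp_rot': array([-0.36300399,  2.03127006, -2.02670245]), 'wrist_force': array([-0.0276162 , -0.79554989, -0.59308267]), 'torque': array([-0.02941495, -0.00987078, -0.00591048]), 'width': 1.001290724130904} -0.0187
side [[398.7383192    0.         254.77301058]
 [  0.         398.7383192  184.34804434]
 [  0.           0.           1.        ]] [[-0.60323033 -0.64802621  0.46494646 -0.07082455]
 [-0.79755493  0.48690716 -0.35612857  0.51270909]
 [ 0.00439489 -0.58564789 -0.81055366  1.23898155]
 [ 0.          0.          0.          1.        ]]
top [[445.6901986    0.         253.58265006]
 [  0.         445.6901986  183.86221286]
 [  0.           0.           1.        ]] [[ 2.56773277e-02 -9.89573417e-01  1.41722009e-01  3.53615367e-01]
 [-9.99667773e-01 -2.57356293e-02  1.42181421e-03  4.02485551e-02]
 [ 2.24031553e-03 -1.41711433e-01 -9.89905476e-01  1.58787040e+00]
 [ 0.00000000e+00  0.00000000e+00  0.00000000e+00  1.00000000e+00]]
```

View pics/side0.png

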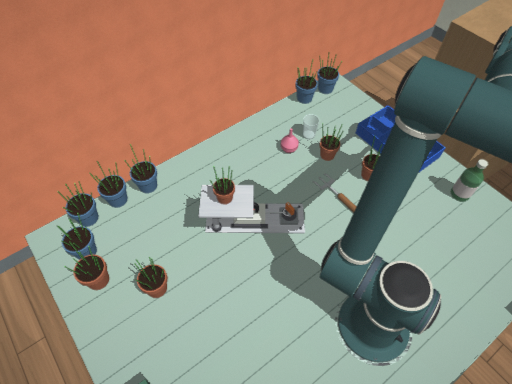

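View pics/top0.png

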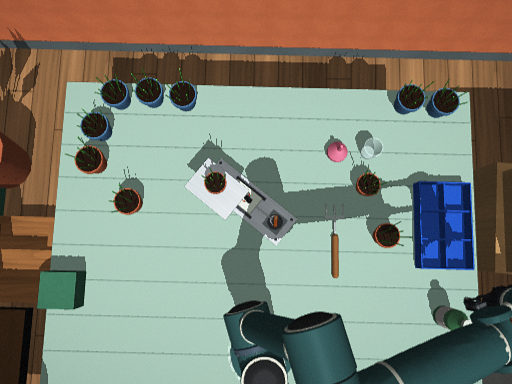

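The side view shows the console at about (250,215), with the cam near (289,212). In the top view the shelf is at about (215,190), the orange cam at (275,221) and the gripper at (490,300). I'll zoom in.

```bash
python3 - <<'E'
import cv2,numpy as np
a=np.load("top0.npz")["image"][145:255,175:310,::-1]
cv2.imwrite("pics/topz.png",cv2.resize(a,None,fx=5.5,fy=5.5,interpolation=cv2.INTER_CUBIC))
a=np.load("side0.npz")["image"][160:245,190:315,::-1]
cv2.imwrite("pics/sidez.png",cv2.resize(a,None,fx=6,fy=6,interpolation=cv2.INTER_CUBIC))
E
```

```text
(no output)
```

View pics/topz.png

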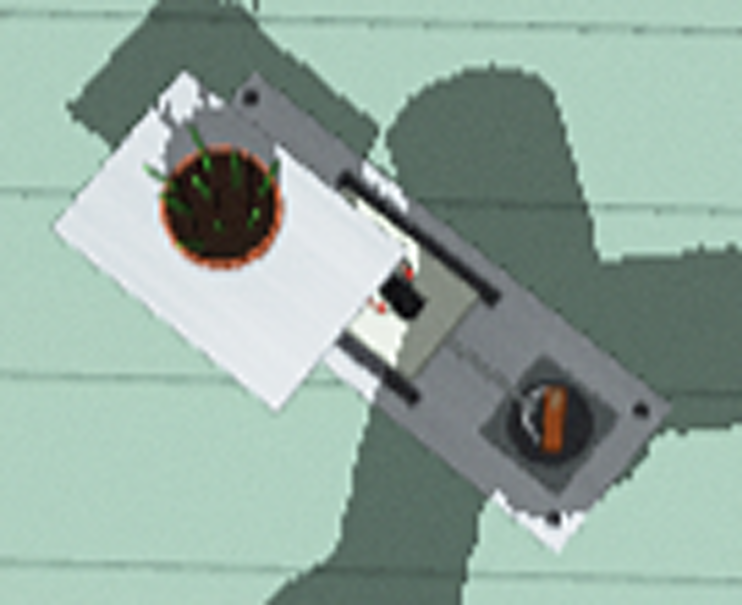

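View pics/sidez.png

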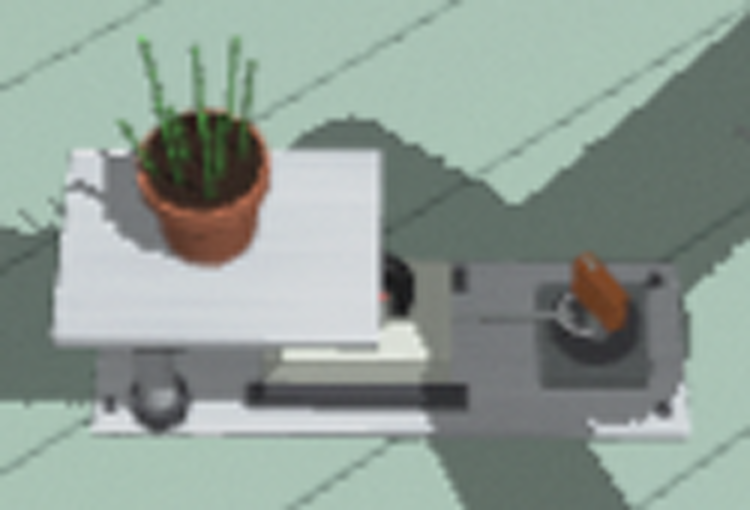

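```bash
cat > h.py <<'E'
import numpy as np,cv2
def ray(c,u,v):
    K=c["mtx"];T=c["world_from_camera"]
    d=T[:3,:3]@np.linalg.solve(K,[u,v,1.]);return T[:3,3],d
def onz(c,u,v,z):
    o,d=ray(c,u,v);return o+d*(z-o[2])/d[2]
def proj(c,p):
    T=c["world_from_camera"];q=T[:3,:3].T@(np.asarray(p)-T[:3,3]);q=c["mtx"]@q;return q[:2]/q[2]
def orange(c,box):
    im=c["image"];h=cv2.cvtColor(im,cv2.COLOR_RGB2HSV)
    m=((h[...,0]<16)&(h[...,1]>150)&(h[...,2]>80)).astype(np.uint8)
    k=np.zeros_like(m);x0,y0,x1,y1=box;k[y0:y1,x0:x1]=m[y0:y1,x0:x1];return k
E
python3 - <<'E'
from h import *
t=dict(np.load("top0.npz"));s=dict(np.load("side0.npz"))
Z=lambda p:((p[0]+.5)/5.5-.5+175,(p[1]+.5)/5.5-.5+145)
S=lambda p:((p[0]+.5)/6-.5+190,(p[1]+.5)/6-.5+160)
base=[(255,72),(670,405),(558,552)];sh=[(185,70),(408,250),(278,410),(55,228)]
# console coords known
bc=None
P=[];Q=[]
for p in base:print("base",onz(t,*Z(p),.010)[:2])
for p in sh:print("shelf",onz(t,*Z(p),.187)[:2])
W=[onz(t,*Z(p),.187)[:2] for p in sh]
C=[(.015,.155),(.015,-.014),(-.105,-.014),(-.105,.155)]
def fit(C,W):
    C=np.array(C);W=np.array(W);c0=C.mean(0);w0=W.mean(0)
    H=(C-c0).T@(W-w0);a=np.arctan2(H[0,1]-H[1,0],H[0,0]+H[1,1])
    R=np.array([[np.cos(a),-np.sin(a)],[np.sin(a),np.cos(a)]]);o=w0-R@c0
    print("yaw",a,"o",o,"res mm",(W-(C@R.T+o))*1e3);return a,o
fit(C,W)
ss=[(380,150),(380,342),(55,345),(70,150)]
W2=[onz(s,*S(p),.187)[:2] for p in ss];
fit([(.015,-.014),(-.105,-.014),(-.105,.155),(.015,.155)],W2)
print([onz(s,*S(p),.010)[:2] for p in [(688,437),(92,435)]])
m=orange(t,(262,205,290,235));u=cv2.moments(m,True);print(u['m00'],u['m10']/u['m00'],u['m01']/u['m00'])
uv=(u['m10']/u['m00'],u['m01']/u['m00']);print(onz(t,*uv,.085))
print(cv2.minAreaRect(np.argwhere(m)[:,::-1].astype(np.float32)))
m=orange(s,(280,198,300,220));u=cv2.moments(m,True);uv=(u['m10']/u['m00'],u['m01']/u['m00']);print(uv,onz(s,*uv,.075))
E
```

```text
base [0.67179627 0.16258498]
base [ 0.46066784 -0.11211251]
base [ 0.3651409 -0.0418161]
shelf [0.6362245  0.18963353]
shelf [0.53399095 0.05698911]
shelf [0.44002858 0.1286564 ]
shelf [0.54149162 0.26084009]
yaw -0.6531169664795121 o [0.53083225 0.07569422] res mm [[-0.70870595 -0.045723  ]
 [-0.24689818  1.52857659]
 [ 1.09396346  0.27608446]
 [-0.13835933 -1.75893805]]
yaw -0.6388530249792547 o [0.53093968 0.07601529] res mm [[ 0.8500119   0.07159999]
 [ 0.19785168  1.45889731]
 [-2.03027155 -0.22309105]
 [ 0.98240796 -1.30740625]]
[array([ 0.36456835, -0.04050088]), array([0.5746068 , 0.23640812])]
30.0 275.2 221.5
[ 0.44272811 -0.0336202   0.085     ]
((275.5, 221.0), (10.0, 3.0), 90.0)
(289.74545454545455, 208.63636363636363) [ 0.44187082 -0.03281517  0.075     ]
```

```bash
cat >> h.py <<'E'
from scipy.spatial.transform import Rotation as Rn
YAW=-0.65;O=np.array([.531,.0758])
RC=Rn.from_euler('z',YAW).as_matrix()
def con(p): return RC@np.asarray(p,float)+np.array([*O,0])
def inv(p): return RC.T@(np.asarray(p,float)-np.array([*O,0]))
def delta(target,Rt,st):
    R=Rn.from_rotvec(st["tcp_rot"]).as_matrix()
    d=R.T@(np.asarray(target)-st["tool_pos"]);w=Rn.from_matrix(R.T@Rt).as_rotvec()
    return d,w
def down(psi,lean=0):
    "tool y down, tool z (jaw axis) at world angle psi"
    z=np.array([np.cos(psi),np.sin(psi),0]);y=np.array([0,0,-1.]);x=np.cross(y,z)
    return np.stack([x,y,z],1)
E
python3 - <<'E'
from h import *
from workcell import bot
t=dict(np.load("top0.npz"))
im=cv2.resize(t["image"][205:235,260:292],None,fx=8,fy=8,interpolation=cv2.INTER_CUBIC)
h=cv2.cvtColor(im,cv2.COLOR_RGB2HSV);m=((h[...,0]<16)&(h[...,1]>110)&(h[...,2]>80)).astype(np.uint8)
cs,_=cv2.findContours(m,0,1);c=max(cs,key=cv2.contourArea);r=cv2.minAreaRect(c);print(r)
b=cv2.boxPoints(r);P=np.array([onz(t,(u+.5)/8-.5+260,(v+.5)/8-.5+205,.08)[:2] for u,v in b]);print(P,P.mean(0))
e=[P[1]-P[0],P[2]-P[1]];
for v in e:print(np.linalg.norm(v),np.arctan(v[1]/v[0]))
st=bot.read_state();print(Rn.from_rotvec(st["tcp_rot"]).as_matrix().round(3))
print("cam",con([0,-.14,.0]))
E
```

```text
((126.02350616455078, 129.56594848632812), (31.176137924194336, 93.0202865600586), 0.9391909241676331)
[[ 0.42589948 -0.02768513]
 [ 0.4651191  -0.02756858]
 [ 0.46524366 -0.04075663]
 [ 0.42602366 -0.04082458]] [ 0.44557148 -0.03420873]
0.03921979821251084 0.002971667925381249
0.013188636669785099 -1.5613517492587083
[[-0.938 -0.001  0.346]
 [-0.346  0.002 -0.938]
 [-0.    -1.    -0.002]]
cam [ 0.4462739  -0.03565173  0.        ]
```

```bash
python3 -m handwheel '[[0,-0.06,0,0,0,0,0.7],[0,-0.06,0,0,0,0,0.7],[-0.037,0,-0.044,0,0,0,0.7],[-0.037,0,-0.044,0,0,0,0.7],[-0.037,0,-0.044,0,0,0,0.7],[-0.037,0,-0.044,0,0,0,0.7],[-0.037,0,-0.044,0,0,0,0.7],[-0.037,0,-0.044,0,0,0,0.7]]' 30
python3 -m handwheel '[[-0.037,0,-0.044,0,0,0,0.7],[-0.037,0,-0.044,0,0,0,0.7],[-0.037,0,-0.044,0,0,0,0.7],[-0.037,0,-0.044,0,0,0,0.7],[-0.036,0,-0.0465,0,0,0,0.7],[0,0,0,0,-0.18,0,0.7],[0,0,0,0,-0.18,0,0.7],[0,0,0,0,-0.18,0,0.7]]'
python3 -m handwheel '[[0,0,0,0,-0.18,0,0.7],[0,0,0,0,-0.18,0,0.7],[0,0,0,0,-0.18,0,0.7],[0,0,0,0,-0.18,0,0.7],[0,0,0,0,-0.18,0,0.7],[0,0,0,0,-0.18,0,0.7],[0,0,0,0,-0.18,0,0.7],[0,0,0,0,-0.18,0,0.7]]'
python3 - <<'E'
from h import *
from workcell import bot
st=bot.read_state();print(st["q"],st["time"],st["tool_pos"],delta([.446,-.035,.15],down(1.571),st))
E
```

```text
time: 1.1
tool_pos: [0.3508, -0.3067, 0.3182]
tcp_rot: [-0.362, 2.03, -2.029]
wrist_force: [0.3, -0.5, 0.8]
width: 0.7
time: 2.1
tool_pos: [0.4458, -0.0356, 0.3181]
tcp_rot: [-0.815, 1.684, -1.683]
wrist_force: [-0.5, 0.6, 0.0]
width: 0.703
time: 3.1
tool_pos: [0.4458, -0.0361, 0.3181]
tcp_rot: [-1.479, 0.627, -0.626]
wrist_force: [-0.2, -0.1, 0.1]
width: 0.705
[-1.36513605e-01 -2.30336390e-01  1.89035906e+00 -9.70430891e-06
  1.48259076e+00 -9.05449045e-01] 3.1 [ 0.44577623 -0.03610526  0.31813072] (array([-0.00050468,  0.16813055,  0.00103661]), array([ 2.83545564e-04, -8.02063629e-01, -1.00964676e-03]))
```

```bash
python3 -m handwheel '[[0,0.04,0,0,-0.16,0,0.7],[0,0.04,0,0,-0.16,0,0.7],[0,0.04,0,0,-0.16,0,0.7],[0,0.04,0,0,-0.16,0,0.7],[0,0.02,0,0,-0.16,0,0.7],[0,0.01,0,0,0,0,0.7],[0,0,0,0,0,0,0.7]]'
python3 - <<'E'
from h import *
from workcell import bot,optics
st=bot.read_state();print(st["q"],st["time"],st["tool_pos"],delta([.446,-.035,.058],down(1.571),st))
a=optics.read_camera("side")["image"][130:255,200:350,::-1]
cv2.imwrite("pics/s1.png",cv2.resize(a,None,fx=4.5,fy=4.5,interpolation=cv2.INTER_CUBIC))
E
```

```text
time: 3.98
tool_pos: [0.4457, -0.0361, 0.1282]
tcp_rot: [-1.571, 0.009, -0.007]
wrist_force: [0.3, 0.2, -0.1]
width: 0.699
[-1.36524236e-01 -1.17872609e-01  2.14695969e+00  1.32136373e-05
  1.11383630e+00 -1.69689811e+00] 3.975 [ 0.44567268 -0.03608757  0.12819619] (array([0.00040853, 0.07019591, 0.00107835]), array([-0.00018613, -0.01063196, -0.00131771]))
```

View pics/s1.png

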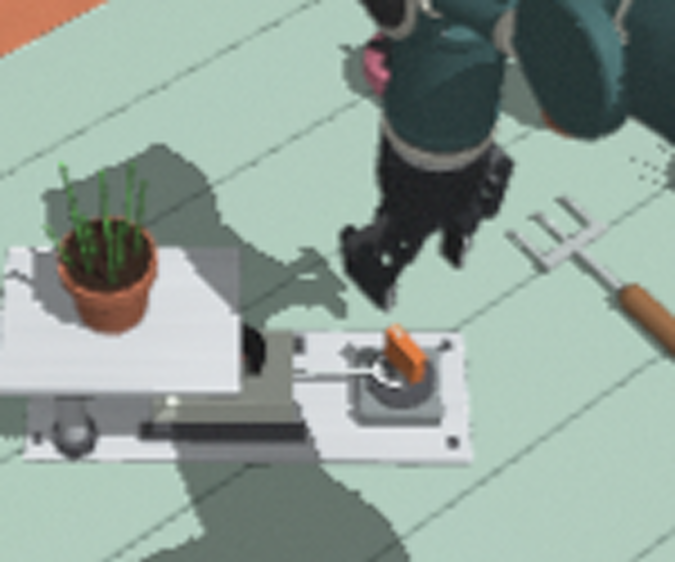

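The open jaws, at about (385,300) and (455,265), straddle the line above the bar at (405,355), and the scene is clear around them. I'll descend and close.

```bash
python3 -m handwheel '[[0,0.03,0.001,0,0,0,0.7],[0,0.03,0,0,0,0,0.7],[0,0.01,0,0,0,0,0.7],[0,0,0,0,0,0,0.7],[0,0,0,0,0,0,0],[0,0,0,0,0,0,0],[0,0,0,0,0,0,0],[0,0,0,0,0,0,0]]' 30
python3 -m handwheel '[[0,0,0,0,0,0,0],[0,0,0,0,0,0,0]]' 30
python3 - <<'E'
from h import *
from workcell import bot,optics
st=bot.read_state();print(st["q"],st["wrist_force"],st["torque"],delta([.446,-.035,.058],down(1.571),st))
E
```

```text
time: 5.03
tool_pos: [0.4464, -0.0352, 0.059]
tcp_rot: [-1.571, 0.006, -0.007]
wrist_force: [-0.2, -0.9, 0.1]
width: -0.001
time: 5.28
tool_pos: [0.4461, -0.0352, 0.0586]
tcp_rot: [-1.571, 0.006, -0.006]
wrist_force: [1.2, -0.5, -0.4]
width: -0.001
[-1.34310920e-01 -3.33792689e-02  2.21217752e+00 -2.70198559e-06
  9.62929550e-01 -1.69731362e+00] [ 1.1964104  -0.46290077 -0.44037284] [ 0.02185271  0.00153528 -0.00188847] (array([-0.00010514,  0.00063608,  0.00015328]), array([-1.53894267e-05, -7.99575890e-03, -1.34283435e-04]))
```

The width reads shut, so the bar may not be between the pads. I'll look.

```bash
python3 - <<'E'
from h import *
from workcell import bot,optics
c=optics.read_camera("side");np.savez("s2.npz",**c)
a=c["image"][160:245,250:330,::-1]
cv2.imwrite("pics/s2.png",cv2.resize(a,None,fx=7,fy=7,interpolation=cv2.INTER_CUBIC))
print(proj(c,[.446,-.035,.085]),proj(c,[.446,-.035,.059]))
c=optics.read_camera("top");np.savez("t2.npz",**c)
a=c["image"][180:255,230:320,::-1]
cv2.imwrite("pics/t2.png",cv2.resize(a,None,fx=7,fy=7,interpolation=cv2.INTER_CUBIC))
E
```

```text
[289.67852393 205.9406952 ] [289.11724972 209.97613074]
```

View pics/s2.png

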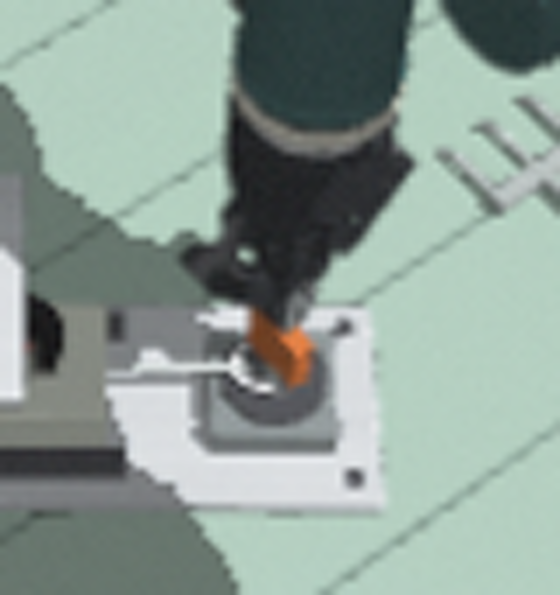

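View pics/t2.png

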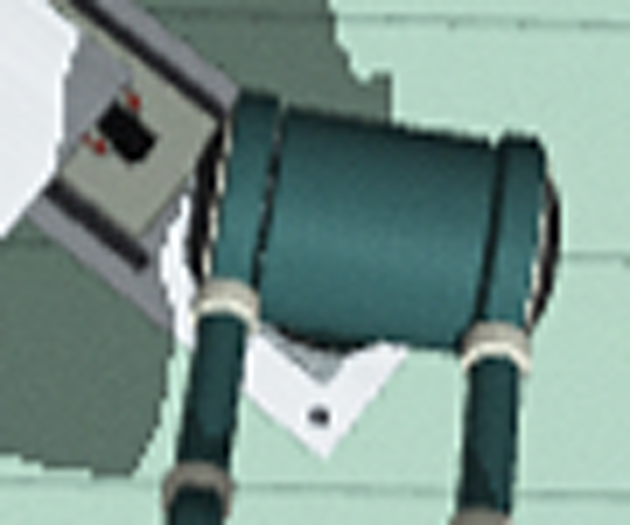

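```bash
python3 - <<'E'
from h import *
c=dict(np.load("s2.npz"))
for v in range(192,216,2):
    print(v,end=' ')
    for u in range(284,298,2):
        z=c["z_map"][v,u];o,d=ray(c,u,v);p=inv(o+d*z)*1e3;w=(o+d*z)*1e3
        print("(%d,%d,%d|%s)"%(*w,"".join("%02x"%x for x in c["image"][v,u])),end=' ')
    print()
E
```

```text
192 (440,5,210|2e2f31) (436,0,210|222226) (437,-9,201|242527) (435,-16,196|262527) (430,-20,199|242628) (426,-25,199|222225) (432,-40,180|222023) 
194 (439,5,201|2d2d30) (437,-2,195|1d2223) (435,-8,192|232729) (436,-18,183|222425) (426,-17,195|2d2e30) (425,-25,189|2b2d30) (429,-39,172|242428) 
196 (530,-86,1|95aa9e) (455,-21,146|54605a) (434,-8,182|262829) (436,-19,170|222426) (430,-22,175|2d2f32) (438,-41,149|252828) (429,-40,160|2a2b2e) 
198 (452,-10,147|323336) (450,-17,144|282a2b) (445,-21,146|222423) (435,-19,160|232525) (429,-22,164|2d2f32) (437,-40,139|29292b) (435,-48,134|55605d) 
200 (434,7,174|222423) (438,-5,157|2f3235) (441,-18,142|2f3134) (435,-21,145|26282a) (434,-29,141|313236) (436,-42,126|525556) (488,-109,2|aec7b9) 
202 (436,4,157|232629) (434,-3,151|2e2f33) (437,-14,138|2d3032) (433,-20,138|2b2d2f) (435,-32,124|6f7474) (441,-48,102|636769) (480,-102,5|b1cbbd) 
204 (499,-60,7|dbdee1) (460,-30,82|614838) (444,-23,109|272627) (440,-29,109|373a3c) (435,-33,112|616565) (476,-88,10|bac0c2) (471,-93,11|d8dcdf) 
206 (491,-53,10|d7dade) (458,-30,73|784d36) (448,-29,86|613d26) (440,-30,95|4f4c4b) (436,-36,95|9b8275) (469,-82,10|d6dadc) (466,-90,7|d6dadd) 
208 (471,-34,39|585b5b) (456,-28,65|6e4025) (446,-28,77|704226) (439,-31,82|c26c3b) (434,-35,86|e28247) (455,-68,27|ac9488) (450,-74,28|929c9c) 
210 (465,-30,38|6f7171) (460,-34,40|4a3932) (445,-28,65|6d4025) (436,-28,77|714228) (430,-32,81|db7b45) (444,-58,37|7d5a4a) (443,-67,31|899091) 
212 (454,-19,49|bdc3c2) (455,-30,38|47494b) (443,-28,54|61564b) (434,-28,66|704328) (429,-32,69|a65c33) (439,-54,34|7d5e57) (436,-62,31|6e7275) 
214 (450,-16,44|d0d1d5) (449,-25,36|8b8b8e) (442,-28,43|7f8283) (433,-28,54|614f47) (427,-32,58|9f5f3b) (432,-48,35|645c5b) (429,-55,33|717478)
```

```bash
python3 - <<'E'
from h import *
from workcell import optics,bot
c=dict(np.load("s2.npz"))
for z in (.115,.128,.141,.16,.17): print(z,proj(c,[.446,-.006,z]),proj(c,[.446,-.064,z]))
a=c["image"][150:240,250:330,::-1]
cv2.imwrite("pics/s2n.png",cv2.resize(a,None,fx=6.6,fy=6.6,interpolation=cv2.INTER_NEAREST))
print(bot.read_state()["tool_pos"])
# cloud near gripper axis
T=c["world_from_camera"];v,u=np.mgrid[0:384,0:512];z=c["z_map"]
pc=np.stack([(u-c["mtx"][0,2])/c["mtx"][0,0]*z,(v-c["mtx"][1,2])/c["mtx"][1,1]*z,z],-1)@T[:3,:3].T+T[:3,3]
dark=(c["image"].max(2)<75)&(np.hypot(pc[...,0]-.446,pc[...,1]+.035)<.09)&(pc[...,2]>.06)&(z>0)
p=pc[dark];
for lo in np.arange(.06,.26,.01):
    k=p[(p[:,2]>=lo)&(p[:,2]<lo+.01)]
    if len(k):print("%.2f"%lo,len(k),k.min(0).round(3),k.max(0).round(3))
E
```

```text
0.115 [283.72030054 205.47123117] [296.87475905 196.84979456]
0.128 [283.96760079 203.3489271 ] [297.22123043 194.69257069]
0.141 [284.21886433 201.19261054] [297.57316856 192.50130936]
0.16 [284.59342497 197.97817157] [298.09764503 189.23577794]
0.17 [284.79415018 196.25556941] [298.37863033 187.48628801]
[ 0.44612499 -0.03515785  0.05863352]
0.10 5 [ 0.439 -0.029  0.103] [ 0.449 -0.021  0.11 ]
0.11 4 [ 0.439 -0.028  0.11 ] [ 0.444 -0.023  0.117]
0.12 3 [ 0.437 -0.038  0.123] [ 0.44  -0.023  0.13 ]
0.13 8 [ 0.433 -0.045  0.135] [ 0.439 -0.015  0.14 ]
0.14 30 [ 0.433 -0.068  0.141] [ 0.454 -0.003  0.15 ]
0.15 22 [ 0.429 -0.071  0.151] [0.454 0.004 0.16 ]
0.16 25 [ 0.428 -0.084  0.16 ] [0.44  0.014 0.17 ]
0.17 31 [ 0.428 -0.087  0.17 ] [0.443 0.013 0.18 ]
0.18 55 [ 0.426 -0.093  0.18 ] [0.457 0.025 0.19 ]
0.19 28 [ 0.426 -0.026  0.19 ] [0.452 0.023 0.2  ]
0.20 18 [ 0.428 -0.022  0.2  ] [0.451 0.006 0.21 ]
0.21 7 [ 0.436 -0.002  0.21 ] [0.45  0.005 0.219]
0.22 33 [ 0.409 -0.06   0.221] [0.454 0.003 0.229]
0.23 40 [ 0.408 -0.057  0.231] [0.455 0.004 0.24 ]
0.24 39 [ 0.408 -0.054  0.24 ] [0.453 0.002 0.25 ]
0.25 47 [ 0.408 -0.046  0.25 ] [0.457 0.002 0.26 ]
```

View pics/s2n.png

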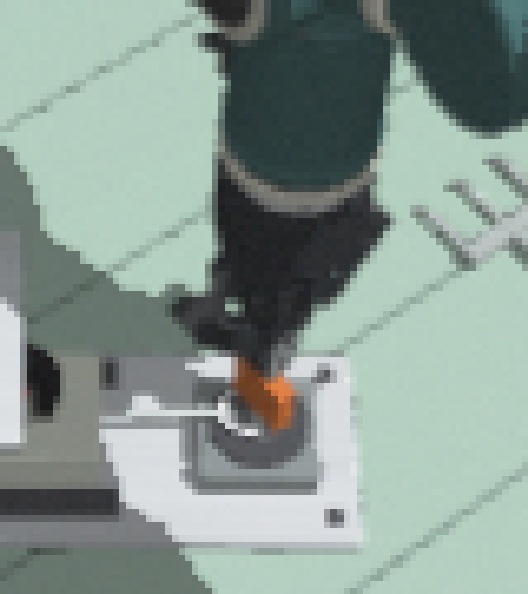

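The shut fingertips sit at about z = 0.09 in the image, just above the bar top at crop (265,375), while the state reports 0.059. So the real tip is about 30 mm higher than reported along the tool. I'll open, go down by what the camera shows, and look again.

```bash
python3 -m handwheel '[[0,0,0,0,0,0,0.7],[0,0,0,0,0,0,0.7],[0,0,0,0,0,0,0.7],[0,0,0,0,0,0,0.7],[0,0.01,0,0,0,0,0.7],[0,0.01,0,0,0,0,0.7],[0,0,0,0,0,0,0.7]]' 30
python3 - <<'E'
from h import *
from workcell import bot,optics
c=optics.read_camera("side");np.savez("s3.npz",**c)
a=c["image"][160:245,250:330,::-1]
cv2.imwrite("pics/s3.png",cv2.resize(a,None,fx=7,fy=7,interpolation=cv2.INTER_CUBIC))
print(bot.read_state()["tool_pos"])
E
```

```text
time: 6.25
tool_pos: [0.4446, -0.0349, 0.0371]
tcp_rot: [-1.57, 0.009, -0.004]
wrist_force: [-0.2, 0.2, 0.3]
width: 0.697
[ 0.44523917 -0.03502764  0.03772662]
```

View pics/s3.png

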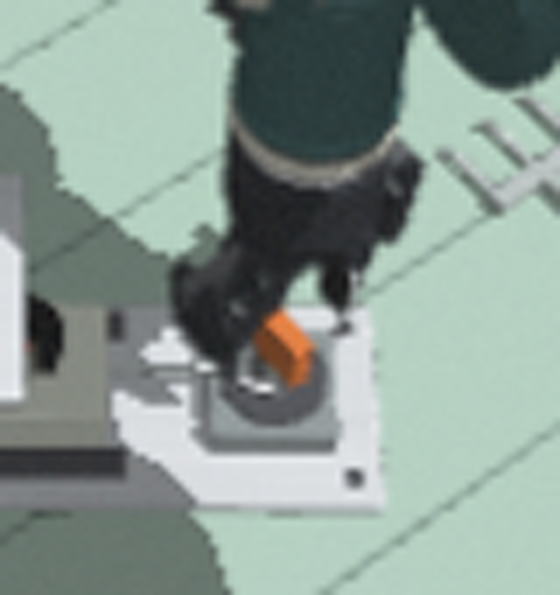

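The left finger tip at (225,355) now stands on the near side of the bar at (285,350), and the right one at (340,320) is on the far side. A few mm more, then close.

```bash
python3 -m handwheel '[[0,0.007,0,0,0,0,0.7],[0,0,0,0,0,0,0],[0,0,0,0,0,0,0],[0,0,0,0,0,0,0],[0,0,0,0,0,0,0],[0,0,0,0,0,0,0]]' 30
python3 - <<'E'
from h import *
from workcell import bot,optics
c=optics.read_camera("side");np.savez("s3.npz",**c)
a=c["image"][160:245,250:330,::-1]
cv2.imwrite("pics/s4.png",cv2.resize(a,None,fx=7,fy=7,interpolation=cv2.INTER_CUBIC))
print(bot.read_state())
E
```

```text
time: 7.05
tool_pos: [0.4462, -0.0345, 0.032]
tcp_rot: [-1.57, 0.006, -0.007]
wrist_force: [-1.4, 5.2, 4.1]
width: 0.133
{'time': 7.1, 'q': array([-1.33770315e-01,  5.77618774e-03,  2.23226085e+00,  1.45818228e-03,
        9.03514017e-01, -1.69723540e+00]), 'joint_vel': array([-0.00087588, -0.00061055, -0.00131078, -0.00129792,  0.00028496,
        0.0006326 ]), 'joint_torque': array([ -2.25659877, -29.2982465 , -29.9387759 ,  -1.34185441,
        -0.62911106,  -0.04957127]), 'tool_pos': array([ 0.44626207, -0.03449128,  0.03201561]), 'tcp_rot': array([-1.56965629,  0.00631658, -0.00661476]), 'wrist_force': array([-1.44742365,  5.11424577,  3.87436019]), 'torque': array([ 0.8194017 ,  0.19762336, -0.04730754]), 'width': 0.13081028108151377}
```

View pics/s4.png

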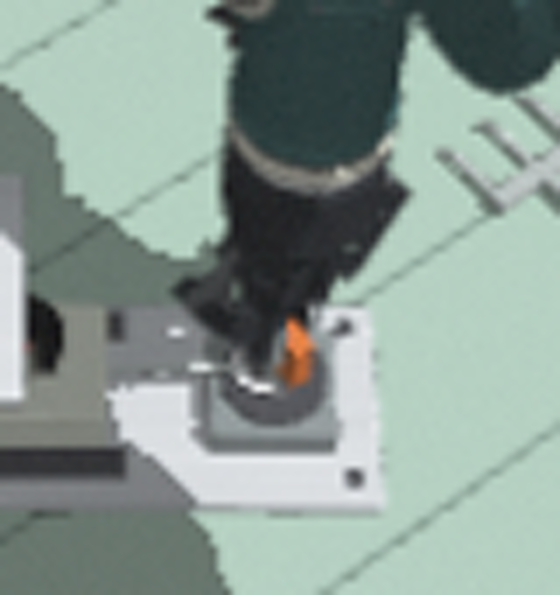

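Gripped: the width is 0.133, about 11 mm. Turning clockwise is a positive turn about tool y.

```bash
python3 -m handwheel '[[0,0,0.0005,0,0,0,0],[0,0,0,0,0.1,0,0],[0,0,0,0,0.1,0,0],[0,0,0,0,0.1,0,0],[0,0,0,0,0,0,0]]' 
python3 -m handwheel '[[0,0,0,0,0.1,0,0],[0,0,0,0,0.1,0,0],[0,0,0,0,0.1,0,0],[0,0,0,0,0.1,0,0],[0,0,0,0,0,0,0]]' 
python3 - <<'E'
from h import *
from workcell import bot,optics
s=bot.read_state();print(s["wrist_force"],s["torque"],delta([.446,-.035,.032],down(1.571),s))
c=optics.read_camera("side");np.savez("s3.npz",**c)
a=c["image"][160:245,250:330,::-1]
cv2.imwrite("pics/s5.png",cv2.resize(a,None,fx=7,fy=7,interpolation=cv2.INTER_CUBIC))
E
```

```text
time: 7.72
tool_pos: [0.4462, -0.0344, 0.032]
tcp_rot: [-1.557, 0.241, -0.241]
wrist_force: [-2.3, 4.6, 4.9]
width: 0.132
time: 8.35
tool_pos: [0.4462, -0.0344, 0.032]
tcp_rot: [-1.499, 0.553, -0.552]
wrist_force: [-2.7, 4.6, 5.8]
width: 0.132
[-2.71932497  4.62466265  5.7676975 ] [ 0.74369241  0.39393016 -0.02034774] (array([ 2.62565178e-04, -2.08698054e-05, -5.83551243e-04]), array([-3.44296759e-04, -7.06519070e-01, -1.96581809e-04]))
```

View pics/s5.png

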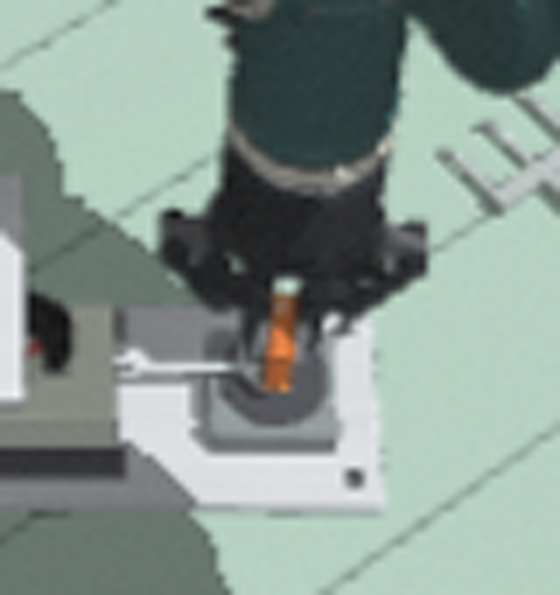

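The bar at (280,340) turns with the jaws, and the box edge has moved from x=105 to about 118. Turning further to about 1.43.

```bash
python3 -m handwheel '[[0,0,0,0,0.1,0,0],[0,0,0,0,0.1,0,0],[0,0,0,0,0.1,0,0],[0,0,0,0,0.1,0,0],[0,0,0,0,0.08,0,0],[0,0,0,0,0,0,0],[0,0,0,0,0,0,0]]' 
python3 - <<'E'
from h import *
from workcell import bot,optics
s=bot.read_state();print(s["q"],s["wrist_force"],s["torque"],delta([.446,-.035,.032],down(1.571),s))
c=optics.read_camera("side");np.savez("s3.npz",**c)
a=c["image"][160:245,250:330,::-1]
cv2.imwrite("pics/s6.png",cv2.resize(a,None,fx=7,fy=7,interpolation=cv2.INTER_CUBIC))
E
```

```text
time: 9.28
tool_pos: [0.4463, -0.0344, 0.032]
tcp_rot: [-1.367, 0.921, -0.921]
wrist_force: [-2.0, 4.7, 5.5]
width: 0.13
[-1.33004414e-01  5.85492484e-03  2.23219522e+00  6.65897899e-04
  9.03593544e-01 -5.18212434e-01] [-2.04199312  4.6858321   5.48104985] [ 0.78811022  0.4344832  -0.04980321] (array([ 4.74291190e-04,  9.02892605e-06, -4.69674592e-04]), array([-4.73417185e-04, -1.18620402e+00, -2.94796697e-04]))
```

View pics/s6.png

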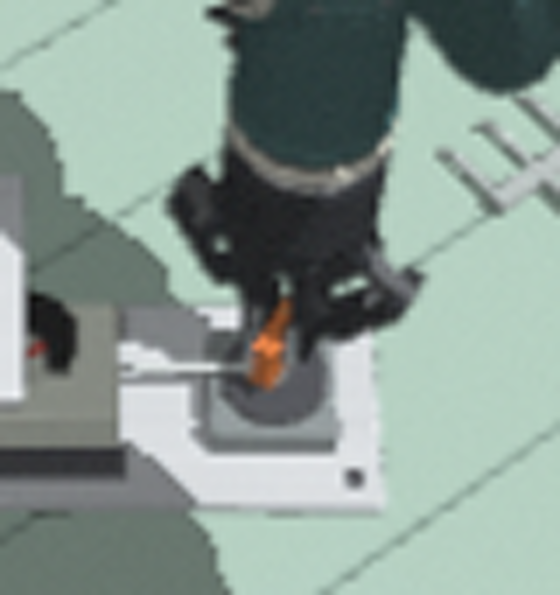

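The box is drawn, with its right edge at crop x≈118 and the bar near-aligned along y, q ≈ 1.43. There is no stop torque. Releasing, lifting and turning the jaw axis to the console's x.

```bash
python3 -m handwheel '[[0,0,0,0,0,0,0.4],[0,0,0,0,0,0,0.4],[0,0,0,0,0,0,0.4],[0,-0.03,0,0,0,0,0.4],[0,-0.04,0,0,0,0,0.4],[0,-0.04,0,0,0,0,0.4],[0,-0.04,0,0,0.17,0,0.4],[0,-0.04,0,0,0.17,0,0.4]]' 
python3 -m handwheel '[[0,-0.03,0,0,0.17,0,0],[0,0,0,0,0.17,0,0],[0,0,0,0,0.17,0,0],[0,0,0,0,0.18,0,0],[0,0,0,0,0,0.15,0],[0,0,0,0,0,0.16,0],[0,0,0,0,0,0.16,0],[0,0,0,0,0,0.16,0]]'
cat >> h.py <<'E'
def lean(phi):
    # jaw along console x, tool y=(0,sin,-cos) in console
    y=np.array([0,np.sin(phi),-np.cos(phi)]);z=np.array([1.,0,0]);return RC@np.stack([np.cross(y,z),y,z],1)
E
python3 - <<'E'
from h import *
from workcell import bot,optics
s=bot.read_state();print(s["time"],s["q"],s["wrist_force"],"con",inv(s["tool_pos"]),delta(con([0,-.16,.2]),lean(.785),s))
for n in("side","top"):
    c=optics.read_camera(n);np.savez(n+"7.npz",**c)
    a=c["image"]
    a=a[100:255,180:350,::-1] if n=="side" else a[145:255,175:310,::-1]
    cv2.imwrite(f"pics/{n}7.png",cv2.resize(a,None,fx=4,fy=4,interpolation=cv2.INTER_CUBIC))
E
```

```text
time: 10.32
tool_pos: [0.446, -0.0349, 0.2229]
tcp_rot: [-1.227, 1.181, -1.182]
wrist_force: [0.8, 0.3, -0.7]
width: 0.404
time: 11.32
tool_pos: [0.4465, -0.0353, 0.2526]
tcp_rot: [-0.246, 1.69, -1.221]
wrist_force: [0.3, -0.2, -0.9]
width: 0.001
11.325 [-0.67178075 -0.32097889  2.21050693  0.6570007   1.32674806 -0.21474423] [ 0.33514811 -0.22851668 -0.86997145] con [-7.70153125e-05 -1.39561768e-01  2.52608242e-01] (array([ 0.04764397,  0.03025508, -0.00019124]), array([-0.00124581,  0.00472822,  0.15052995]))
```

View pics/side7.png

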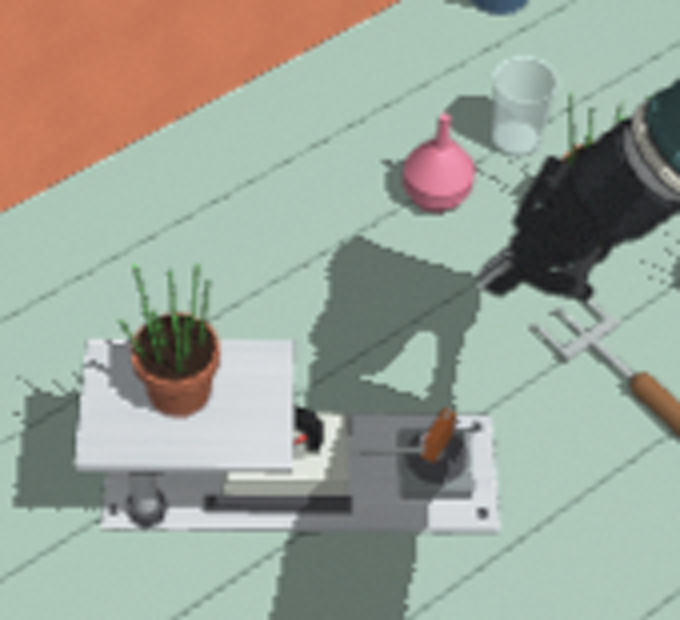

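View pics/top7.png

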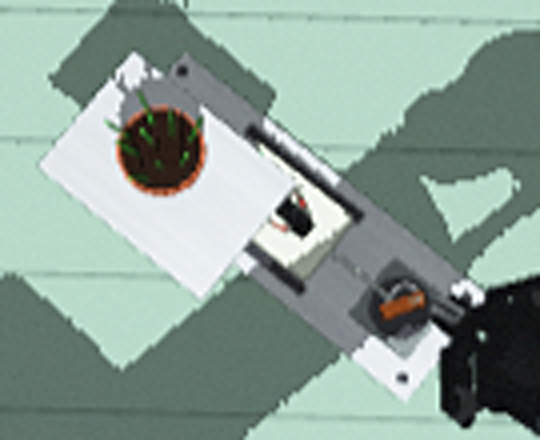

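The side view shows the shut fingertips at crop (483,287), and the top view has them at (432,305). The white box front edge is at crop (345,480) in the side view, and the bar in the top view runs (382,312)–(425,293). Triangulating the tip and measuring the box draw and bar angle.

```bash
cat >> h.py <<'E'
def tri(a,pa,b,pb):
    o1,d1=ray(a,*pa);o2,d2=ray(b,*pb)
    k=np.linalg.lstsq(np.stack([d1,-d2],1),o2-o1,rcond=None)[0]
    p,q=o1+k[0]*d1,o2+k[1]*d2;return (p+q)/2,np.linalg.norm(p-q)
E
python3 - <<'E'
from h import *
s=dict(np.load("side7.npz"));t=dict(np.load("top7.npz"))
z=lambda p,o:((p[0]+.5)/4-.5+o[0],(p[1]+.5)/4-.5+o[1])
p,e=tri(s,z((481,287),(180,100)),t,z((432,304),(175,145)));print("tip",p,inv(p),e)
# box front top edge in top view: corners (352,212),(297,278)?
for q in((357,212),(302,279)): print("box edge",inv(onz(t,*z(q,(175,145)),.050)))
im=cv2.resize(t["image"][205:235,260:292],None,fx=8,fy=8,interpolation=cv2.INTER_CUBIC)
h=cv2.cvtColor(im,cv2.COLOR_RGB2HSV);m=((h[...,0]<16)&(h[...,1]>110)&(h[...,2]>80)).astype(np.uint8)
cs,_=cv2.findContours(m,0,1);c=max(cs,key=cv2.contourArea);r=cv2.minAreaRect(c);b=cv2.boxPoints(r)
P=np.array([inv(onz(t,(u+.5)/8-.5+260,(v+.5)/8-.5+205,.08))[:2] for u,v in b])
for v in(P[1]-P[0],P[2]-P[1]):print(np.linalg.norm(v),"angle",np.arctan(v[1]/v[0]))
print(P.mean(0))
a=s["image"][195:230,245:275,::-1];b=t["image"][180:215,225:265,::-1]
cv2.imwrite("pics/w7s.png",cv2.resize(a,None,fx=16,fy=16,interpolation=cv2.INTER_CUBIC))
cv2.imwrite("pics/w7t.png",cv2.resize(b,None,fx=16,fy=16,interpolation=cv2.INTER_CUBIC))
E
```

```text
tip [ 0.43400009 -0.04558909  0.28336263] [-0.00375703 -0.15533891  0.28336263] 0.00021088049047084397
box edge [ 0.03894093 -0.05869144  0.05      ]
box edge [-0.03624737 -0.05788313  0.05      ]
0.03974832147182208 angle -0.5374080229523233
0.014485478704938232 angle 1.0272324684709049
[-0.00155448 -0.13943238]
```

View pics/w7s.png

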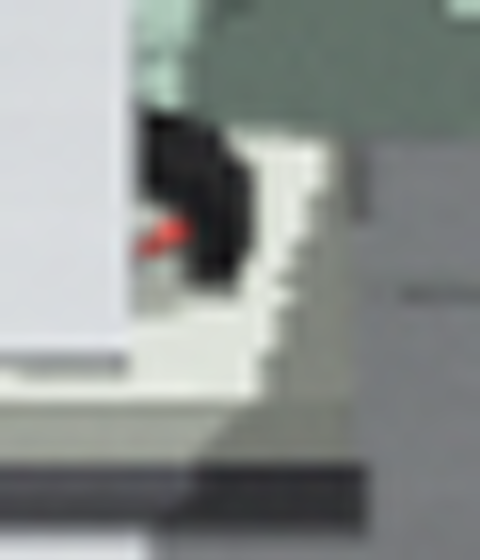

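View pics/w7t.png

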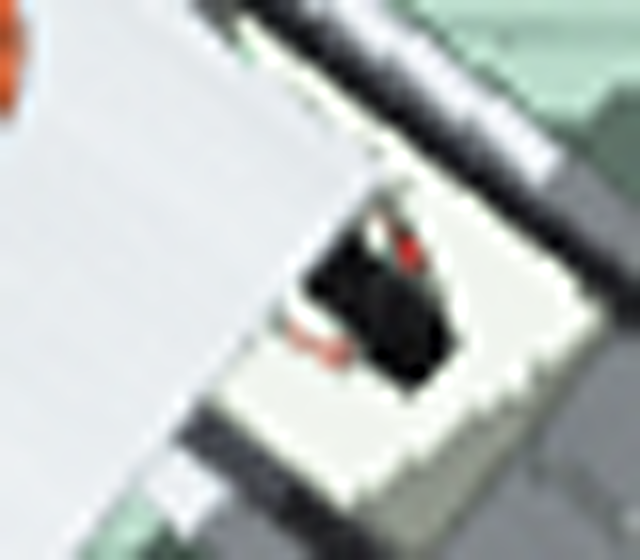

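```bash
python3 - <<'E'
from h import *
t0=dict(np.load("top0.npz"));s0=dict(np.load("side0.npz"));s=dict(np.load("side7.npz"));t=dict(np.load("top7.npz"))
for u,v in((420,265),(345,355)):print("pointer",inv(onz(t,u/16+225-.47,v/16+180-.47,.082)))
print("pointer s",inv(onz(s,188/16+245-.47,230/16+195-.47,.082)))
# box front edge: sample depth-free; intensity of side row
for c,n in((s0,'s0'),(s,'s7')):
    g=c["image"].astype(int)
    for v in(217,219,221): print(n,v,[ (u,tuple(g[v,u])) for u in range(262,271)])
for c in (s0,s):
    print(proj(c,con([-.035,-.055,.05])),proj(c,con([-.035,-.0615,.05])),proj(c,con([-.035,-.0615,.03])))
E
```

```text
pointer [ 0.01188505 -0.02229566  0.082     ]
pointer [-0.0130441  -0.02191272  0.082     ]
pointer s [-0.01135059 -0.02485769  0.082     ]
s0 217 [(262, (np.int64(125), np.int64(130), np.int64(122))), (263, (np.int64(125), np.int64(130), np.int64(123))), (264, (np.int64(127), np.int64(131), np.int64(124))), (265, (np.int64(121), np.int64(123), np.int64(123))), (266, (np.int64(116), np.int64(118), np.int64(120))), (267, (np.int64(115), np.int64(117), np.int64(119))), (268, (np.int64(114), np.int64(117), np.int64(120))), (269, (np.int64(114), np.int64(118), np.int64(120))), (270, (np.int64(116), np.int64(119), np.int64(122)))]
s0 219 [(262, (np.int64(126), np.int64(130), np.int64(122))), (263, (np.int64(128), np.int64(131), np.int64(123))), (264, (np.int64(129), np.int64(133), np.int64(125))), (265, (np.int64(119), np.int64(122), np.int64(122))), (266, (np.int64(117), np.int64(119), np.int64(122))), (267, (np.int64(117), np.int64(120), np.int64(122))), (268, (np.int64(116), np.int64(118), np.int64(122))), (269, (np.int64(115), np.int64(117), np.int64(120))), (270, (np.int64(115), np.i
[... 1471 characters left out ...]
(120), np.int64(123), np.int64(125)))]
s7 221 [(262, (np.int64(118), np.int64(123), np.int64(115))), (263, (np.int64(120), np.int64(124), np.int64(116))), (264, (np.int64(118), np.int64(122), np.int64(115))), (265, (np.int64(120), np.int64(124), np.int64(116))), (266, (np.int64(115), np.int64(118), np.int64(114))), (267, (np.int64(118), np.int64(122), np.int64(122))), (268, (np.int64(120), np.int64(124), np.int64(126))), (269, (np.int64(119), np.int64(123), np.int64(125))), (270, (np.int64(121), np.int64(124), np.int64(126)))]
[264.9263445  219.69181756] [266.80599844 219.7000304 ] [266.64103956 222.63719395]
[264.9263445  219.69181756] [266.80599844 219.7000304 ] [266.64103956 222.63719395]
```

The box edge moved from column 264.9 to 266.8, exactly the 6.5 mm draw. The bar angle gives q = 1.44, in the dwell. The real tip lies about 33 mm behind the reported TCP along the tool. Next I'll approach the wheel at 45° lean, standing 25 mm off.

```bash
python3 -m handwheel '[[0,0,0,0,0,0.15,0],[0,0,0,0,0,0,0]]'
python3 - <<'E'
from h import *
from workcell import bot
s=bot.read_state();print(s["q"],inv(s["tool_pos"]));d,w=delta(con([0.0,-.0203,.0923]),lean(.785),s);print(d,w)
E
```

```text
time: 11.68
tool_pos: [0.445, -0.0352, 0.2498]
tcp_rot: [-0.121, 1.688, -1.112]
wrist_force: [-0.6, 0.8, -0.2]
width: 0.003
[-0.78340781 -0.28432284  2.25644124  0.7859906   1.38056657 -0.37330445] [-0.00126296 -0.14039225  0.24975051]
[0.02485789 0.19644883 0.00208466] [ 0.0037296  -0.00349117  0.00750874]
```

```bash
python3 -m handwheel '[[0.005,0.04,0.002,0,0,0,0],[0.005,0.04,0,0,0,0,0],[0.005,0.04,0,0,0,0,0],[0.005,0.03,0,0,0,0,0],[0.003,0.02,0,0,0,0,0],[0.002,0.01,0,0,0,0,0],[0,0,0,0,0,0,0]]'
python3 - <<'E'
from h import *
from workcell import bot,optics
s=bot.read_state();print(s["q"],s["wrist_force"],inv(s["tool_pos"]),delta(con([0.0,-.0203,.0923]),lean(.785),s))
for n in("side","top"):
    c=optics.read_camera(n);np.savez(n+"8.npz",**c)
    a=c["image"]
    a=a[165:240,220:310,::-1] if n=="side" else a[165:240,225:315,::-1]
    cv2.imwrite(f"pics/{n}8.png",cv2.resize(a,None,fx=8,fy=8,interpolation=cv2.INTER_CUBIC))
E
```

```text
time: 12.55
tool_pos: [0.5136, 0.0521, 0.1063]
tcp_rot: [-0.124, 1.682, -1.109]
wrist_force: [-0.4, -1.1, -0.1]
width: 0.005
[-0.49322503 -0.0518179   2.37072736  0.99617927  0.97465286 -0.50369028] [-0.3526398  -1.13242104 -0.12006966] [ 0.00046556 -0.02940529  0.10630478] (array([ 0.00335852,  0.01636486, -0.00041081]), array([0.00417982, 0.00399329, 0.00597275]))
```

View pics/side8.png

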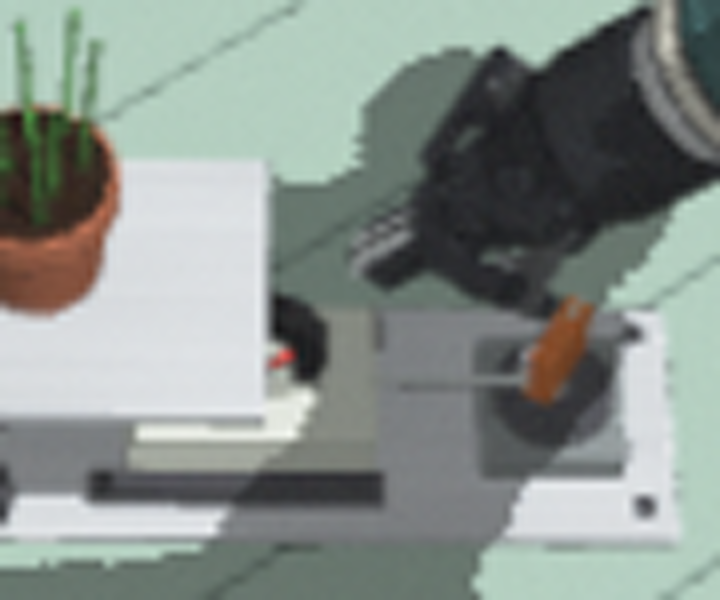

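View pics/top8.png

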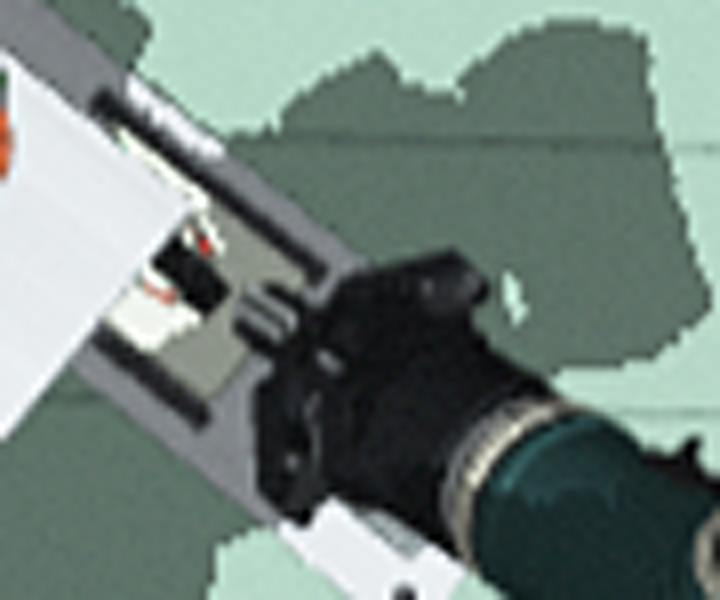

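The shut fingertip end is at about (362,262) in the side crop and (251,304) in the top crop. It points at the black wheel, which is at (300,335) in the side and (205,275) in the top. The mark isn't visible yet.

```bash
python3 - <<'E'
from h import *
s=dict(np.load("side8.npz"));t=dict(np.load("top8.npz"))
S=lambda u,v:((u+.5)/8-.5+220,(v+.5)/8-.5+165)
T=lambda u,v:((u+.5)/8-.5+225,(v+.5)/8-.5+165)
p,e=tri(s,S(362,262),t,T(251,304));print("tip",inv(p),e)
for uv in [(356,250),(362,262),(368,272),(375,268)]:
    u,v=S(*uv);z=s["z_map"][round(v),round(u)];o,d=ray(s,u,v);print("s",inv(o+d*z))
for uv in [(265,288),(252,306),(242,322),(262,310)]:
    u,v=T(*uv);z=t["z_map"][round(v),round(u)];o,d=ray(t,u,v);print("t",inv(o+d*z))
E
```

```text
tip [ 0.00121452 -0.05286587  0.13465188] 0.00017455663728590897
s [-0.00055812 -0.05016082  0.14611863]
s [-0.00697341 -0.05255071  0.14676827]
s [-0.01133409 -0.05499237  0.14588586]
s [-0.01013427 -0.05786215  0.14707814]
t [ 0.00913173 -0.05366341  0.14385135]
t [-0.00040186 -0.05445918  0.14965341]
t [-0.00756138 -0.05504101  0.1438614 ]
t [ 0.00068884 -0.05874515  0.15171581]
```

```bash
python3 - <<'E'
from h import *
s=dict(np.load("side8.npz"));t=dict(np.load("top8.npz"))
S=lambda u,v:((u+.5)/8-.5+220,(v+.5)/8-.5+165)
T=lambda u,v:((u+.5)/8-.5+225,(v+.5)/8-.5+165)
for a,b in [((355,249),(252,306)),((372,282),(240,322)),((350,243),(266,286)),((352,246),(266,286))]:
    p,e=tri(s,S(*a),t,T(*b));print("tip",inv(p),e)
cv2.imwrite("pics/n8s.png",cv2.resize(s["image"][185:210,255:285,::-1],None,fx=24,fy=24,interpolation=cv2.INTER_NEAREST))
cv2.imwrite("pics/n8t.png",cv2.resize(t["image"][192:217,245:275,::-1],None,fx=24,fy=24,interpolation=cv2.INTER_NEAREST))
E
```

```text
tip [ 0.00032237 -0.05198399  0.14493525] 0.004457252446427384
tip [-0.00751027 -0.05542763  0.13320986] 0.003275197994102918
tip [ 0.01134698 -0.05046466  0.133136  ] 0.004833399549620506
tip [ 0.01147821 -0.0508465   0.13085478] 0.0038019504133937634
```

View pics/n8s.png

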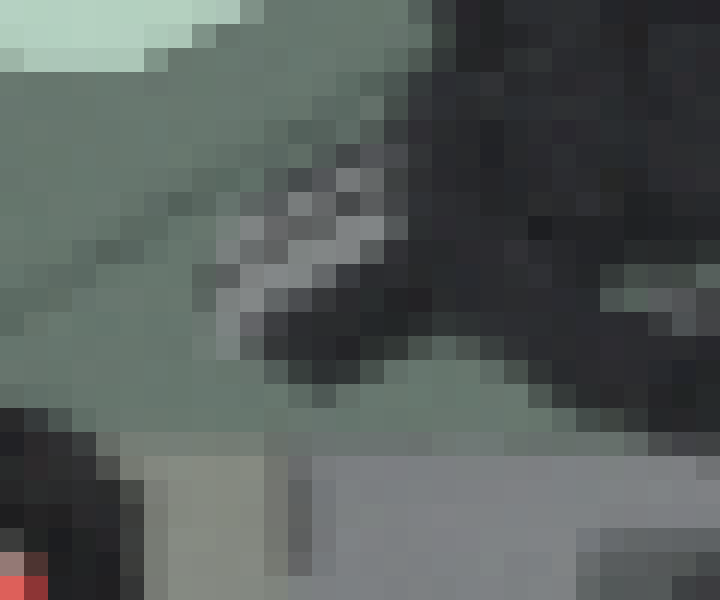

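View pics/n8t.png

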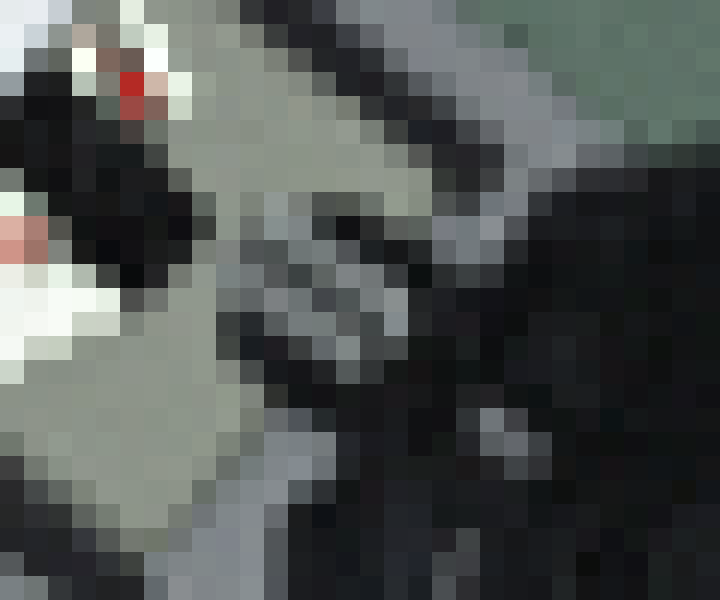

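Depth puts the fingertip's upper end edge at console (0, -0.053, 0.145). That leaves the end face about 50 mm from the rim, so the tool-length error is nearer 44 mm. I'll advance, then feel for contact.

```bash
python3 -m handwheel '[[0.003,0.015,0,0,0,0,0],[0,0.015,0,0,0,0,0],[0,0.01,0,0,0,0,0],[0,0,0,0,0,0,0]]'
python3 -m handwheel '[[0,0.003,0,0,0,0,0],[0,0.002,0,0,0,0,0]]'
python3 - <<'E'
from h import *
from workcell import bot,optics
s=bot.read_state();print(s["wrist_force"],inv(s["tool_pos"]))
for n in("side","top"):
    c=optics.read_camera(n);np.savez(n+"9.npz",**c)
    a=c["image"]
    a=a[185:230,235:295,::-1] if n=="side" else a[175:220,230:290,::-1]
    cv2.imwrite(f"pics/{n}9.png",cv2.resize(a,None,fx=11,fy=11,interpolation=cv2.INTER_CUBIC))
E
```

```text
time: 13.15
tool_pos: [0.5284, 0.0726, 0.0745]
tcp_rot: [-0.123, 1.684, -1.109]
wrist_force: [-0.2, -0.1, 0.2]
width: -0.001
time: 13.4
tool_pos: [0.5314, 0.0741, 0.0733]
tcp_rot: [-0.121, 1.68, -1.109]
wrist_force: [-19.1, -15.2, 21.8]
width: -0.003
[-19.10291689 -15.19675042  21.78400227] [ 0.00134331 -0.00106969  0.07331402]
```

View pics/side9.png

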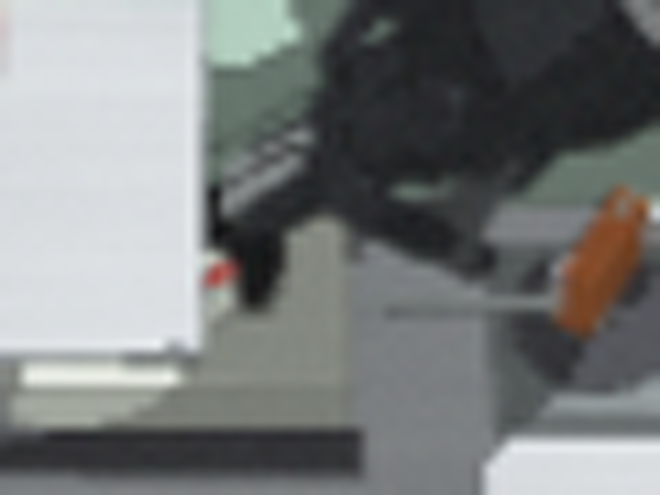

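View pics/top9.png

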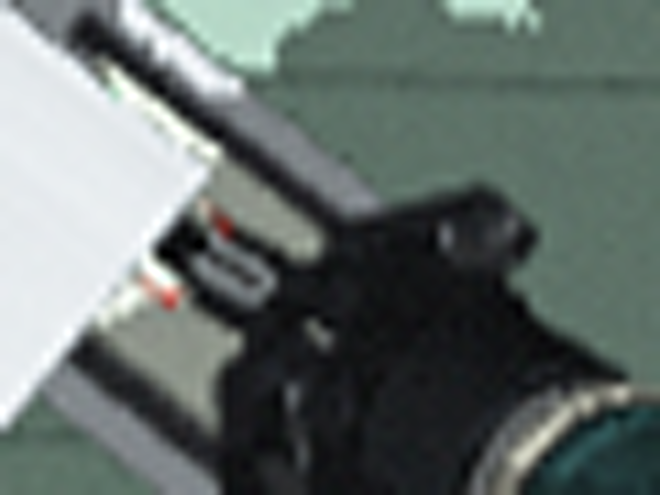

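Contact on the rim. The finger covers the wheel top at side (240,225) and top (190,250), but 33 N is too much, so I'll ease off.

```bash
python3 -m handwheel '[[0,-0.0025,0,0,0,0,0],[0,0,0,0,0,0,0]]'
cat > f.py <<'E'
from h import *
from workcell import bot
s=bot.read_state();R=Rn.from_rotvec(s["tcp_rot"]).as_matrix();p=inv(s["tool_pos"])-np.array([0,-.0065,.07])
n=np.array([0,-.7071,.7071]);x=np.array([0,-.7071,-.7071])
print(s["time"],"F tool",(R.T@s["wrist_force"]).round(1),"radial %.1f tang %.1f x %.1f mm"%(p@n*1e3,p@x*1e3,p[0]*1e3))
E
python3 f.py
```

```text
time: 13.75
tool_pos: [0.5305, 0.0727, 0.0742]
tcp_rot: [-0.12, 1.681, -1.112]
wrist_force: [0.5, 0.3, 0.1]
width: -0.0
13.75 F tool [-0.5  0.3  0.2] radial 0.3 tang -5.6 x 1.5 mm
```

```bash
python3 -m handwheel '[[0,0.001,0,0,0,0,0],[0,0,0,0,0,0,0]]'; python3 f.py
```

```text
time: 14.0
tool_pos: [0.531, 0.0733, 0.0737]
tcp_rot: [-0.121, 1.681, -1.111]
wrist_force: [-5.3, -5.1, 6.9]
width: 0.001
14.0 F tool [  0.3 -10.   -1.1] radial -0.6 tang -5.8 x 1.5 mm
```

10 N press. Rolling one click, about 10.5 mm along tool x.

```bash
python3 -m handwheel '[[0.003,0,0,0,0,0,0],[0.003,0,0,0,0,0,0],[0.003,0,0,0,0,0,0],[0.0015,0,0,0,0,0,0],[0,0,0,0,0,0,0]]'; python3 f.py
python3 -m handwheel '[[0,-0.01,0,0,0,0,0],[0,-0.02,0,0,0,0,0],[0,0,0,0,0,0,0]]'; python3 f.py
cat > look.py <<'E'
import sys
from h import *
from workcell import optics
n=sys.argv[1]
s=optics.read_camera("side");t=optics.read_camera("top");np.savez("side%s.npz"%n,**s);np.savez("top%s.npz"%n,**t)
a=cv2.resize(s["image"][195:227,245:275,::-1],None,fx=13,fy=13,interpolation=cv2.INTER_CUBIC)
b=cv2.resize(t["image"][182:214,233:263,::-1],None,fx=13,fy=13,interpolation=cv2.INTER_CUBIC)
cv2.imwrite("pics/w%s.png"%n,np.hstack([a,b]))
E
python3 look.py a
```

```text
time: 14.62
tool_pos: [0.5265, 0.0673, 0.0662]
tcp_rot: [-0.121, 1.681, -1.111]
wrist_force: [-4.6, -4.5, 6.9]
width: -0.001
14.625 F tool [-0.4 -9.4 -1. ] radial -0.5 tang 4.8 x 1.6 mm
time: 15.0
tool_pos: [0.514, 0.0499, 0.088]
tcp_rot: [-0.12, 1.68, -1.112]
wrist_force: [0.4, -0.9, -1.0]
width: 0.003
15.0 F tool [1.1 0.4 0.9] radial 30.0 tang 4.5 x 2.1 mm
```

View pics/wa.png

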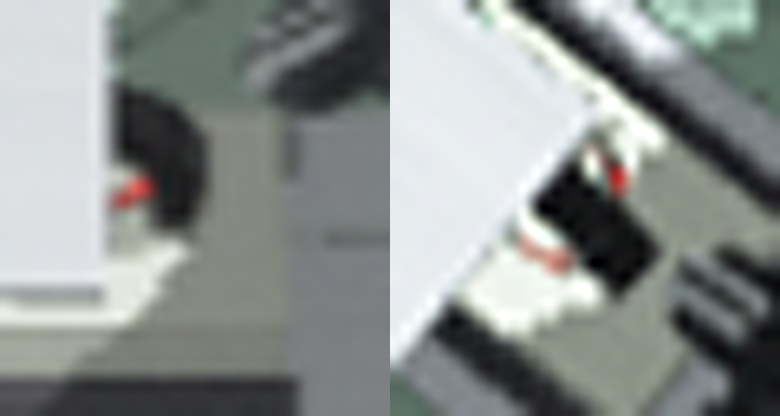

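The pointer is clear, red at side (140,190) and top (615,180) and (545,250). The mark is still under the shelf, as expected until about click five. I'll continue click by click.

```bash
python3 -m handwheel '[[-0.0105,0.02,0,0,0,0,0],[0,0.009,0,0,0,0,0],[0,0.001,0,0,0,0,0],[0.0035,0,0,0,0,0,0],[0.0035,0,0,0,0,0,0],[0.0035,0,0,0,0,0,0],[0,0,0,0,0,0,0]]'; python3 f.py
python3 -m handwheel '[[0,-0.006,0,0,0,0,0],[-0.0105,0,0,0,0,0,0],[0,0.005,0,0,0,0,0],[0,0.001,0,0,0,0,0],[0.0035,0,0,0,0,0,0],[0.0035,0,0,0,0,0,0],[0.0035,0,0,0,0,0,0],[0,0,0,0,0,0,0]]'; python3 f.py
python3 -m handwheel '[[0,-0.006,0,0,0,0,0],[-0.0105,0,0,0,0,0,0],[0,0.005,0,0,0,0,0],[0,0.001,0,0,0,0,0],[0.0035,0,0,0,0,0,0],[0.0035,0,0,0,0,0,0],[0.0035,0,0,0,0,0,0],[0,0,0,0,0,0,0]]'; python3 f.py
python3 -m handwheel '[[0,-0.01,0,0,0,0,0],[0,-0.02,0,0,0,0,0],[0,0,0,0,0,0,0]]'
python3 look.py b
```

```text
time: 15.98
tool_pos: [0.5256, 0.0676, 0.0657]
tcp_rot: [-0.122, 1.682, -1.11]
wrist_force: [-7.9, -5.9, 9.2]
width: -0.0
15.975 F tool [  0.3 -13.2  -2.8] radial -0.7 tang 5.3 x 0.6 mm
time: 16.98
tool_pos: [0.5266, 0.0672, 0.0662]
tcp_rot: [-0.121, 1.681, -1.111]
wrist_force: [-5.2, -4.7, 6.9]
width: 0.003
16.975 F tool [ 0.  -9.8 -1.3] radial -0.6 tang 4.8 x 1.7 mm
time: 17.98
tool_pos: [0.5265, 0.0673, 0.0661]
tcp_rot: [-0.121, 1.681, -1.111]
wrist_force: [-5.1, -5.7, 7.2]
width: 0.001
17.975 F tool [  0.3 -10.5  -0.6] radial -0.6 tang 4.9 x 1.6 mm
time: 18.35
tool_pos: [0.5138, 0.0502, 0.0878]
tcp_rot: [-0.12, 1.68, -1.112]
wrist_force: [0.2, 0.8, -0.4]
width: -0.0
```

View pics/wb.png

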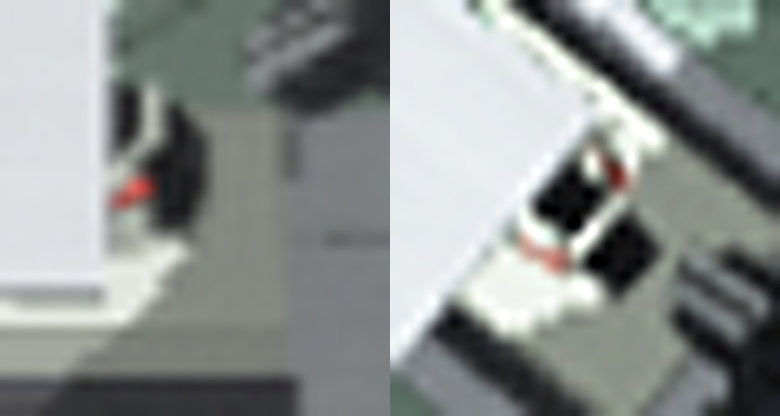

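The white line is already visible, in the top view from (575,245) to (620,205) and in the side view from (150,100) to (125,165). It shows sooner than counted, so I'll measure its angle.

```bash
python3 - <<'E'
from h import *
s=dict(np.load("sideb.npz"));t=dict(np.load("topb.npz"))
for k in range(3,9):
    th=np.radians(50-126+18*k)
    w=lambda x,r=.0335:con([x,-.0065-r*np.sin(th),.07+r*np.cos(th)])
    f=lambda c,p,u0,v0,off:(((proj(c,p)-[u0,v0])+.5)*13-.5+[off,0]).round()
    print(k,round(np.degrees(th)),"top",f(t,w(-.0075),233,182,390),f(t,w(.0075),233,182,390),"side",f(s,w(-.0075),245,195,0),f(s,w(.0075),245,195,0),f(s,w(-.0075,.02),245,195,0))
E
```

```text
3 -22 top [494. 171.] [531. 126.] side [ 35. 135.] [36. 87.] [ 55. 161.]
4 -4 top [525. 194.] [561. 149.] side [ 74. 130.] [74. 82.] [ 78. 158.]
5 14 top [556. 220.] [593. 175.] side [114. 132.] [114.  84.] [101. 159.]
6 32 top [586. 245.] [622. 200.] side [151. 141.] [151.  93.] [123. 164.]
7 50 top [610. 267.] [646. 222.] side [181. 155.] [181. 107.] [141. 173.]
8 68 top [626. 283.] [662. 238.] side [201. 174.] [200. 126.] [153. 184.]
```

It matches detent 6 in both views: predicted top (586,245)–(622,200) and side x≈151. The wheel must have started at about 2. One more click.

```bash
python3 -m handwheel '[[-0.0105,0.02,0,0,0,0,0],[0,0.009,0,0,0,0,0],[0,0.001,0,0,0,0,0],[0.0035,0,0,0,0,0,0],[0.0035,0,0,0,0,0,0],[0.0035,0,0,0,0,0,0],[0,0,0,0,0,0,0]]'; python3 f.py
python3 -m handwheel '[[0,-0.01,0,0,0,0,0],[0,-0.02,0,0,0,0,0],[0,0,0,0,0,0,0]]'
python3 look.py c
```

```text
time: 19.32
tool_pos: [0.5255, 0.0677, 0.0657]
tcp_rot: [-0.122, 1.682, -1.11]
wrist_force: [-8.0, -5.6, 9.1]
width: 0.001
19.325 F tool [  0.3 -13.   -3.1] radial -0.7 tang 5.4 x 0.6 mm
time: 19.7
tool_pos: [0.5138, 0.05, 0.0877]
tcp_rot: [-0.12, 1.681, -1.112]
wrist_force: [0.0, -0.7, 0.4]
width: -0.004
```

View pics/wc.png

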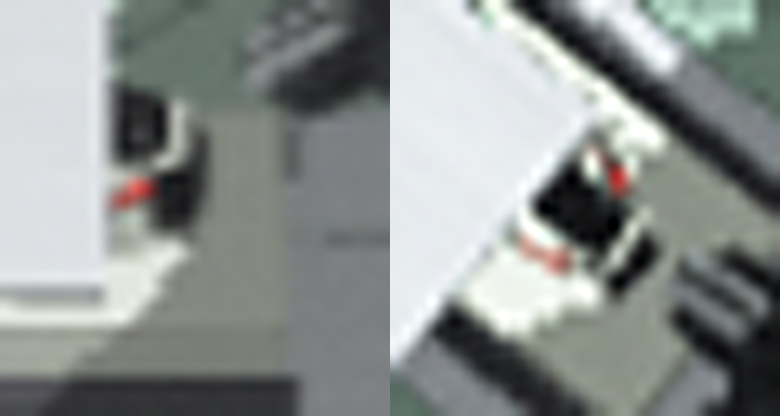

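The line now runs (607,262)–(642,220) in top and sits at x≈180 in side, pointing at the red pointer. That matches detent 7. I'll retract clear and do a final check.

```bash
python3 -m handwheel '[[0,-0.04,0,0,0,0,0],[0,-0.04,0,0,0,0,0],[0,-0.04,0,0,0,0,0],[0,-0.04,0,0,0,0,0],[0,0,0,0,0,0,0],[0,0,0,0,0,0,0]]'; python3 look.py d
python3 - <<'E'
from h import *
s=dict(np.load("sided.npz"));t=dict(np.load("topd.npz"));t0=dict(np.load("top0.npz"))
cv2.imwrite("pics/fs.png",s["image"][:,:,::-1]);cv2.imwrite("pics/ft.png",t["image"][:,:,::-1])
im=cv2.resize(t["image"][205:235,260:292],None,fx=8,fy=8,interpolation=cv2.INTER_CUBIC)
h=cv2.cvtColor(im,cv2.COLOR_RGB2HSV);m=((h[...,0]<16)&(h[...,1]>110)&(h[...,2]>80)).astype(np.uint8)
cs,_=cv2.findContours(m,0,1);r=cv2.minAreaRect(max(cs,key=cv2.contourArea));b=cv2.boxPoints(r)
P=np.array([inv(onz(t,(u+.5)/8-.5+260,(v+.5)/8-.5+205,.08))[:2] for u,v in b])
for v in(P[1]-P[0],P[2]-P[1]):print(np.linalg.norm(v),"q",.9-np.arctan(v[1]/v[0]))
print([int(s["image"][219,u].astype(int)[2]-s["image"][219,u].astype(int)[1]) for u in range(262,271)])
E
```

```text
time: 20.55
tool_pos: [0.4452, -0.0382, 0.1997]
tcp_rot: [-0.121, 1.684, -1.11]
wrist_force: [-0.1, 0.6, -0.3]
width: 0.0
0.039649761139812306 q 1.4431610085913162
0.014573667197294794 q -0.12141174209819117
[-9, -9, -8, -9, -11, -2, 3, 3, 1]
```

View pics/wd.png

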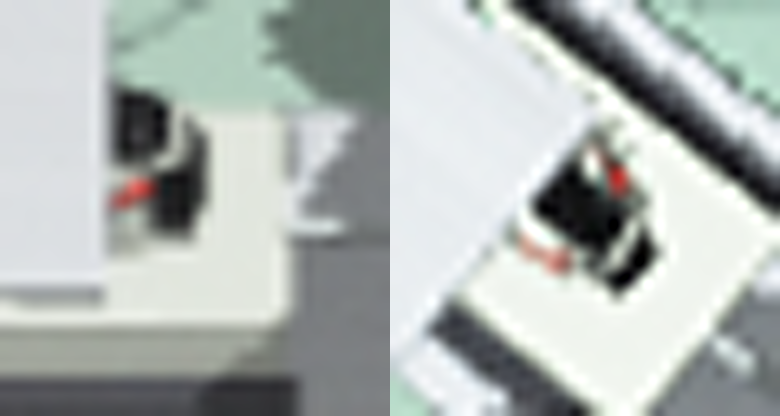

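View pics/ft.png

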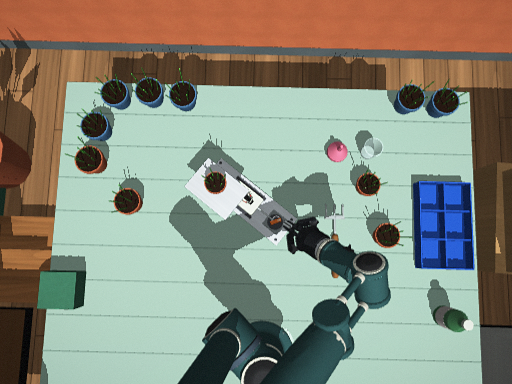

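View pics/fs.png

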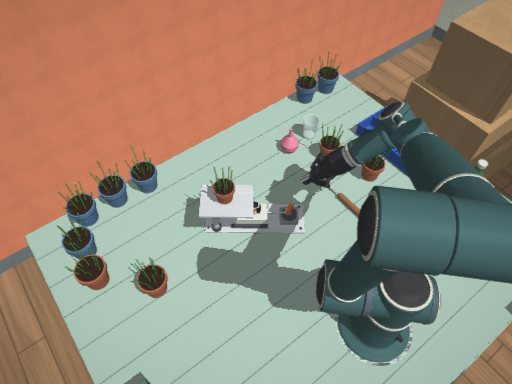

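Everything is in place: the line is opposite the pointer, cam q ≈ 1.44, and the box edge is still at column ≈266.9. The pots, bulb, beaker and rake are where they were in the first pictures, and the robot touches nothing.

```bash
python3 -c "
from workcell import workorder
print(workorder.finish_job())"
```

```text
the job is handed in; nothing more can be done
None
```

The job is handed in at about 20.6 s. The cam is locked, the dimmer box is drawn tight, and the thumbwheel's white line is opposite the red pointer. I turned the cam from about 0.25 to 1.44 rad, which drew the box the full 6.5 mm. Only after that did I roll the wheel in five one-click strokes with the shut fingertips, leaning the tool 45°.

**Last checks, from the camera images with the arm drawn back:**
- **Cam and box:** the cam reads about 1.44 rad, in the range where it holds, and the box edge is still at its drawn position.
- **Wheel:** the white line matches the predicted seventh detent in both views.
- **Surroundings:** the pots and tools look unmoved by eye, and the wrist force is about zero.

**What disagreed along the way:**
- **Fingertip position:** the real fingertips sat about 33 to 44 mm behind the reported TCP along the tool. The first grip therefore closed above the bar on nothing, and I corrected it by camera and by feeling for contact.
- **Wheel start:** after four strokes the line was at detent 6, so the wheel apparently started at about the second click rather than at off. I went by where the line was, not by counting strokes.
- **First touch:** the first touch on the wheel's rim briefly reached about 33 N at the fingertip, above the 20 N given as harmless. I eased off to 10–13 N for the rolling.

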